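# Fit the strainer lid under the kettle's bail handle

## Robot

A 6-joint arm with a two-finger parallel gripper is mounted at the origin on the work surface. World frame = base frame: x ahead of the robot, y to its left, z up, the work surface at z = 0. Lengths are in mm, angles in rad, forces in N, time in s.
With the tool pointing down it reaches from about 275 to 750 mm from the base axis. Payload 10.2 kg.
Tool frame: the origin (TCP) lies between the finger pads; the fingertips stand 25 mm ahead of it and the grasp point (between the pads) lies 6 mm ahead of it; z points along the fingers, y is the line along which they close (so a half turn about z gives the same grasp; the last joint's range is limited). The gripper opens to 85 mm and grips with 20 to 120 N. Pads are 22 mm wide; open, the fingers measure 114 mm over their backs; the gripper's body (76 mm by 85 mm) begins 54 mm behind the grasp point. The pads swing forward as they close: fully open they stand 13 mm farther back than shut.
Start: joints at [-1.565, 0.313, 1.498, -0, 1.331, -0.223], TCP at [119.061, -511.327, 256.294] pointing down, gripper open.
Joint ranges: [-2.94, 2.94], [-0.97, 2.17], [0.19, 2.56], [-1.23, 4.37], [0.02, 3.11], [-2.88, 2.88]. Speed limits (rad/s): [2.39, 2.39, 3.01, 3.14, 3.14, 3.14].

## Interface

Orientations are given as a unit quaternion [w, x, y, z].
In Python, from rig import ctrl, eyes, finish_job gives the robot as it stands.
- The arm moves only by the tool step_arm, never from a script. Its argument "increments" is a list of rows, each an object of numbers: "dx", "dy", "dz": the shift along the tool's x, y, z in units of 25 mm (1.0 is 25 mm); "wx", "wy", "wz": the turn, a rotation vector about the tool's x, y, z in units of 6 degrees (1.0 is 6 degrees). A call has 1 to 5 rows; each row shifts and turns the commanded pose from where the row before left it, along the tool's axes as they then stand; what a row does not reach is not made up. A row lasts 1/10 s, in which the tool goes at most 50 mm and 8.59 degrees, less where a joint would pass 70% of its speed; a pose out of reach is approached as far as the arm can. A call is refused whole if a number of a shift passes 1 or a number of a turn 1, either way. A call with a gripper value outside its range is refused whole. "fingers" is the finger opening in mm, from 0 to 85.4, set as the call begins (left out, the last holds). The fingers move at their own pace and stop on an object; "squeeze" is the grip in N (left out, the last holds). Time passes only in rows, so rows that do not move let the fingers close. It gives the time, the measured TCP pose, the force, the opening and the grip force at its end, in the units of the state.
- ctrl.sense(): the state, without advancing time (a new reading comes with each control period).
- eyes.capture(name): name is "scene" or "side" or "wrist"; returns a dict with "frame" (384x512x3 uint8, blue, green, red), "fx", "fy", "cx", "cy" (pixels), "R" (3x3) and "t" (3): a world point X has camera coordinates R X + t; the wrist camera has in their place "tool_from_camera" (4x4, takes a point from camera to tool coordinates, whose origin is the TCP and whose axes are the flange's). Camera axes: x right, y down, z forward; pixel columns grow to the right and rows downward; lengths in mm; the calibration is good to about 2 mm. A picture is of the moment at which its call begins: read the wrist's pose just before it. There is no depth.
- finish_job(): hands the job in; it is judged then, once.
Trained networks look in the newest picture that a camera, given by its name, has taken for a name from the list of things; names that differ only in an ending like _2 or _b are one class to them, and where a whole thing is asked for, a point or a joint stands for the part that bears it (a point fixed in the world has none). Each returns a list of dicts, best first, with "p" (0 to 1); they miss things now and then, are a little off and sometimes report something else, mostly with a low value. They report only what shows in the picture. A call takes as long as a camera call. They do not tell look-alikes from the thing itself.
- eyes.cut_out(camera, label): "mask" (384x512 bool, what is visible of it).
- eyes.landmark_of(camera, label): "point" ([x, y, z] in mm, in the coordinates of the camera as it stood for that picture, good to about 4 mm: a listed point, or the origin of a listed thing).
The state is a dict: "time_s": time; "joints": joint angles; "dq": joint speeds; "tau": joint torques, N m; "eef_pos": TCP position; "ee_rot": TCP orientation; "force": force on the tool from outside, world axes, zero at the start; "wrist_torque": the same for the moment, N m; "grip_width": opening from 0.0 (shut) to 1.0 (fully open); "grip_force": force on a finger pad.
Only numpy, scipy, OpenCV 4.12 (cv2) and the standard library are available. Lean on these libraries where they do the work, as an engineer would, in place of code of your own. Each camera call takes 0.05 s, during which the arm holds its last target. There are 200 camera calls.

## Task

Get the brass kettle ready for brewing: take the lid that has the strainer tube off its saucer, bring it in under the kettle's handle and slide its tube down the neck. Turn it under light pressure until its two keys find the notches in the neck and press it fully home, flat on the rim, without ramming it; keep the kettle standing where it is on its pad, and leave the plain lid and the other tea things undisturbed.

Things in the scene. Friction and masses are not known exactly. Their poses are not given: they have to be found in the camera images.
- kettle: loose brass kettle, 1.7 kg, on its quilted pad. Origin: centre of its underside (5 mm above the table). z up; the spout points along +y (tip 143 mm out, 128 mm high). Round belly 170 mm in diameter, widest 50 mm up; sloping shoulders; a neck of 71 mm outer diameter whose flat rim is 115 mm above the origin. At the start the spout points roughly away from the robot.
- kettle_arch (a point): underside of the bail handle's arch, on the kettle's axis, 281 mm above its origin (166 mm over the rim); axes as the kettle's. The 8 mm bar stands stiffly upright in the kettle's y-z plane, legs at y = +-68 to 77 mm. It blocks the way straight down to the neck: come in under it from the kettle's -x or +x side (left or right) with the tool leaning 35 to 50 degrees.
- kettle_rim (a point): centre of the neck's mouth, in the plane of its flat rim; axes as the kettle's. Inside the neck sits a sharp-edged steel sleeve of 48 mm bore, 4 mm wall, 30 mm deep. Its edge has two opposite notches for the lid's keys, 9 mm wide and 12 mm deep. The sleeve can turn stiffly: the notches stand up to 20 degrees either way from the kettle's x axis, not reported, to be felt for (or seen).
- neck_springs (a point): point on the neck's axis, 18 mm below the rim, level with the beads of four steel leaf springs, at 45 degrees to the notches. The leaves slope in from the bore's wall 5 mm below the rim and stand 3 mm into the bore at the beads. Pushing the tube's foot past them takes up to about 15 N; they then drag on it with 4 to 8 N, so it does not sink by its weight, and snap into its groove at the end.
- strainer_lid: loose lid with a steel strainer tube below it, about 0.16 kg, standing on the tube on a china saucer (floor 11 mm above the table). Origin: centre of the tube's foot, z up. Tube 46 mm in diameter, 44 mm long, square-edged, with a groove 1.6 mm deep 10 to 22 mm below the flange; then a brass flange 72 mm in diameter, 4 mm thick, a low dome and a wooden grip..
- lid_seat (a point): centre of the underside of the strainer lid's flange, 44 mm above the tube's foot, axes as strainer_lid. Just under it two keys stand out of the tube on its +x and -x sides, in line with the wooden grip: 5 mm wide, 4 mm out, 10 mm tall. Off the notches they land on the sleeve's edge, the flange 10 mm above the rim; over the notches (within 4 degrees) they drop in and the flange meets the rim.
- lid_grip (a point): point in the strainer lid's flat-sided wooden grip, on its axis, 32 mm above the flange's underside, axes as strainer_lid. The grip is 26 mm wide along x, 12 mm thick along y (pinch across y; x runs roughly left-right) and stands from 12 mm (top of the dome) to 46 mm above the flange's underside.
- plain_lid: bystander: the kettle's plain lid with the same flange, dome and wooden grip but no tube, lying on the table. Origin: centre of its underside.
- teacup: bystander: china teacup, 92 mm wide, 62 mm high, on its saucer. Origin: centre of its underside.
- cup_saucer: bystander: china saucer, 138 mm diameter, 15 mm high, under the teacup. Origin: centre of its underside.
- milk_jug: bystander: china milk jug, 76 mm wide plus handle, 95 mm high. Origin: centre of its underside.
- sugar_bowl: bystander: lidded china sugar bowl, 92 mm wide, 84 mm high. Origin: centre of its underside.
- honey_jar: bystander: honey jar, 64 mm diameter, 85 mm high. Origin: centre of its underside.
- tea_caddy: bystander: square tea caddy 75 x 75 mm, 116 mm high. Origin: centre of its underside.
- teaspoon: bystander: steel teaspoon 140 mm long, lying flat. Origin: middle of its length, on the table.
Mind the look-alikes: they are no part of the job. What is shaped like the strainer_lid but purple or turquoise is not meant.

How it is judged (in metres and radians):
On the way, in this order (a step that is already met when the one before it is completed fails the run):
1. the strainer lid has been lifted clear of its saucer (height (world z) of strainer_lid above 0.03 m), for 0.1 s.
2. the strainer tube has entered the neck (z of lid_seat in the frame of kettle_rim below 0.037 m and horizontal distance between lid_seat and kettle_rim below 0.008 m), for 0.05 s.
At the end, for the whole second after the job is handed in: The strainer lid sits in the kettle's neck, its keys in the notches and its flange within 3 mm of flat on the rim, centred within 4 mm and square within 0.06 rad, released and at rest; the kettle stands upright (0.05 rad) within 25 mm of where it stood; every bystander is still in its place (z of lid_seat in the frame of kettle_rim between -0.003 and 0.003 m and horizontal distance between lid_seat and kettle_rim below 0.004 m and angle between the z axis of strainer_lid and the z axis of kettle, either way round below 0.06 rad and angle between kettle's own z axis and vertical below 0.05 rad and distance of kettle from where it was at the start of the episode below 0.025 m and linear speed of strainer_lid below 0.02 m/s); the robot touches nothing.
It fails at once if the kettle was pushed 30 mm or more from its place or tipped by more than 0.2 rad (distance of kettle from where it was at the start of the episode above 0.03 m or angle between kettle's own z axis and vertical above 0.2 rad).
It fails at once if the strainer lid was rammed against the kettle (contact forces of more than 110 N in all, the pinch of the springs and notches included) (contact force between strainer_lid and kettle above 110 N).
It fails at once if a bystander was disturbed (moved by more than 25 mm) (distance of any of teacup, cup_saucer, plain_lid, milk_jug, sugar_bowl, honey_jar, tea_caddy, teaspoon from where it was at the start of the episode above 0.025 m).
It also fails if it takes over 64 s, if anything falls off the work surface, if the arm or the gripper's body presses on something with over 40 N, if the wrist force passes 120 N, or if a joint passes its speed limit or range.

## Working session

There is one attempt and no reset: what is moved stays moved. The work goes in short steps, Python scripts to look and compute and a tool call to move; the robot and the scene stay as the last step left them, time stands still between calls to the robot, and variables do not carry over. Pictures are saved under pics/ and viewed, at most 10 in all, crops included, and the job is handed in when it is done.

Besides the shell and the picture viewer there is one more tool, called after "Request:" as name(argument=value, ...) on one line, values as JSON. step_arm: Moves the arm, as the interface text tells. Its arguments: {"type":"object","properties":{"increments":{"type":"array"},"fingers":{"type":"number"},"squeeze":{"type":"number"}},"required":["increments"]}

```bash
ls; mkdir -p pics; cat > h.py <<'E'
import numpy as np, cv2
from scipy.spatial.transform import Rotation as Ro
from rig import ctrl, eyes, finish_job
def toolT():
    s=ctrl.sense(); q=s['ee_rot']; T=np.eye(4)
    T[:3,:3]=Ro.from_quat([q[1],q[2],q[3],q[0]]).as_matrix(); T[:3,3]=s['eef_pos']; return T
def cap(n):
    T=toolT(); c=eyes.capture(n)
    if 'R' in c:
        W=np.eye(4); W[:3,:3]=np.array(c['R']).T; W[:3,3]=-W[:3,:3]@np.array(c['t']); 
    else: W=T@np.array(c['tool_from_camera'])
    c['W']=W; return c
def lm(c,n,lab):
    r=[]
    for d in eyes.landmark_of(n,lab):
        p=c['W']@np.append(d['point'],1); r.append((round(d['p'],2),np.round(p[:3],1).tolist()))
    return r
def px(c,P):
    p=np.linalg.inv(c['W'])@np.append(P,1); return c['fx']*p[0]/p[2]+c['cx'],c['fy']*p[1]/p[2]+c['cy']
def plan(Pt,Rt):
    """units left to target: dx,dy,dz (in tool axes now), w rotvec in units"""
    T=toolT(); d=T[:3,:3].T@(np.array(Pt)-T[:3,3])/25
    w=Ro.from_matrix(T[:3,:3].T@Rt).as_rotvec(degrees=True)/6
    return np.round(d,2),np.round(w,2)
E
cat > a.py <<'E'
from h import *
s=ctrl.sense(); print(s['time_s'],s['eef_pos'],s['ee_rot'],s['force'],s['grip_width'])
print(np.round(toolT()[:3,:3],3))
for n in ['scene','side','wrist']:
    c=cap(n); cv2.imwrite(f'pics/{n}0.png',c['frame'])
    print(n,c['W'].round(2).tolist(),c['fx'],c['cx'],c['cy'])
    for l in (['kettle','kettle_rim','kettle_arch','strainer_lid','lid_seat','lid_grip','plain_lid'] if n!='wrist' else ['strainer_lid','lid_grip']):
        print(' ',l,lm(c,n,l))
a=[cv2.imread(f'pics/{n}0.png') for n in ['scene','side']]
E
python3 a.py
```

```text
pics
0.0 [ 119.07470948 -511.09071256  255.72306138] [-6.47076129e-04  9.93460676e-01  1.14172941e-01  7.78912223e-05] [-0.56122917  0.83143618  0.04308903] 1.0015105981291372
[[ 0.974  0.227  0.   ]
 [ 0.227 -0.974  0.001]
 [ 0.    -0.001 -1.   ]]
scene [[-0.89, 0.28, -0.37, 900.94], [0.47, 0.54, -0.7, 660.2], [0.01, -0.79, -0.61, 760.47], [0.0, 0.0, 0.0, 1.0]] 363.34532471877264 257.1490541342522 192.08204896044933
  kettle [(0.86, [578.7, 4.4, 6.1])]
  kettle_rim [(0.64, [576.5, 4.1, 120.1])]
  kettle_arch [(0.63, [574.9, 1.8, 283.9])]
  strainer_lid [(0.96, [455.0, 342.2, 7.7]), (0.79, [523.3, 170.9, 0.6]), (0.64, [323.8, 175.0, 0.8]), (0.61, [762.2, 199.0, 1.8])]
  lid_seat [(0.95, [457.1, 341.0, 55.8]), (0.82, [525.9, 167.5, 42.8]), (0.79, [322.1, 177.1, 46.7]), (0.73, [577.9, 1.8, 122.0])]
  lid_grip [(0.97, [459.7, 335.8, 87.1]), (0.96, [320.7, 175.8, 80.1]), (0.83, [523.5, 171.0, 76.9])]
  plain_lid [(0.5, [623.1, -204.9, -0.8])]
side [[-0.94, -0.21, 0.28, 184.29], [-0.35, 0.6, -0.72, 916.88], [-0.02, -0.77, -0.63, 1006.49], [0.0, 0.0, 0.0, 1.0]] 423.9900669104941 245.9988076003188 189.12161676049664
  kettle [(0.59, [577.2, 1.5, 5.3])]
  kettle_rim [(0.58, [577.0, -0.7, 116.5]), (0.49, [459.2, 336.7, 10.1])]
  kettle_arch [(0.91, [575.3, 8.8, 282.0])]
  strainer_lid [(0.97, [524.5, 164.5, 0.4]), (0.95, [330.3, 178.1, 1.3]), (0.77, [459.2, 335.2, 8.9])]
  lid_seat [(0.88, [459.7, 337.7, 56.7]), (0.83, [530.3, 166.0, 42.6]), (0.58, [325.8, 177.5, 45.1]), (0.57, [689.2, -340.9, -2.8])]
  lid_grip [(0.96, [526.0, 170.8, 74.3]), (0.95, [462.5, 339.6, 87.2]), (0.73, [327.2, 173.3, 73.1])]
  plain_lid [(0.53, [623.6, -207.8, -3.4])]
wrist [[0.23, -0.93, -0.29, 192.21], [-0.97, -0.22, -0.07, -494.72], [0.0, 0.3, -0.95, 374.56], [0.0, 0.0, 0.0, 1.0]] 306.75237566962056 254.14153799891602 194.98044788453578
  strainer_lid []
  lid_grip []
```

View pics/scene0.png

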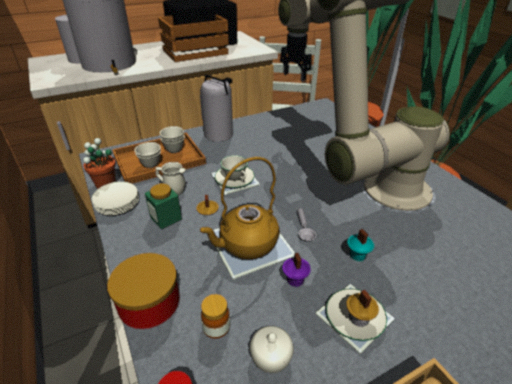

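View pics/side0.png

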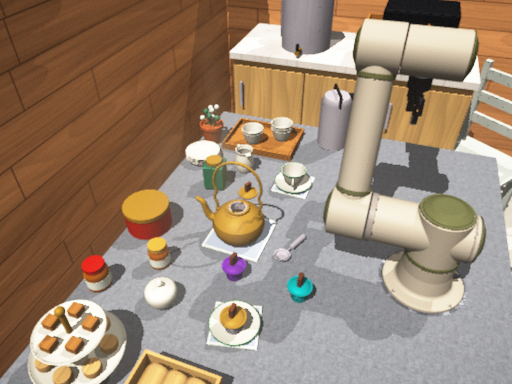

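The strainer lid candidates, in scene pixels, are brass on the saucer at (364,300), purple at (296,268) and turquoise at (360,243). The brass one on the white saucer fits the description, being the right colour and standing on a saucer. I'll confirm it in an enlarged crop.

```bash
python3 - <<'E'
import cv2,numpy as np
a=cv2.imread('pics/scene0.png');b=cv2.imread('pics/side0.png')
f=lambda i,x,y,w,h:cv2.resize(i[y:y+h,x:x+w],(400,300),interpolation=cv2.INTER_CUBIC)
cv2.imwrite('pics/c0.png',np.vstack([np.hstack([f(a,310,265,100,75),f(b,185,285,100,75)]),np.hstack([f(a,190,150,120,90),f(b,185,155,120,90)])]))
E
```

```text
(no output)
```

View pics/c0.png

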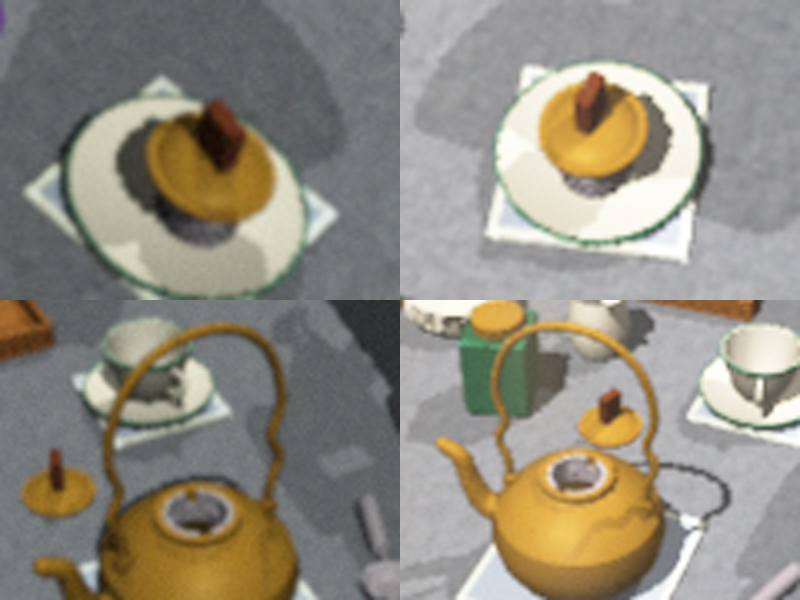

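Request:
step_arm(increments=[{"dx": 0.5,"dy": -1,"dz": -0.5,"wz": -1},{"dx": 0.5,"dy": -1,"dz": -0.5,"wz": -1},{"dx": 0.5,"dy": -1,"dz": -0.4,"wz": -1},{"dx": 0.5,"dy": -1,"dz": -0.4,"wz": -1},{"dx": 0.5,"dy": -1,"dz": 0,"wz": -1}], fingers=50)

```text
invalid input at $.increments[0]: expected keys dx, dy, dz, wx, wy, wz
```

The crop confirms it: the brass lid with the grey metal tube stands on the green-rimmed saucer, with its grip at scene (365,298) and side (233,310). The spout tip is at about scene (202,229) and side (198,197). I'm starting the transit.

Request:
step_arm(increments=[{"dx": 0.5,"dy": -1,"dz": -0.5,"wx": 0,"wy": 0,"wz": -1},{"dx": 0.5,"dy": -1,"dz": -0.5,"wx": 0,"wy": 0,"wz": -1},{"dx": 0.5,"dy": -1,"dz": -0.4,"wx": 0,"wy": 0,"wz": -1},{"dx": 0.5,"dy": -1,"dz": -0.4,"wx": 0,"wy": 0,"wz": -1},{"dx": 0.5,"dy": -1,"dz": 0,"wx": 0,"wy": 0,"wz": -1}], fingers=50)

```text
time_s: 1.45
eef_pos: [122.7, -372.3, 302.4]
ee_rot: [0.001, 0.929, 0.37, -0.0]
force: [-0.1, 0.5, 0.6]
grip_width: 0.586
grip_force: 0.0
```

```bash
python3 - <<'E'
from h import *
s=ctrl.sense(); print(s['time_s'],np.round(s['joints'],2)); print(toolT().round(2))
def ray(c,u,v):
    d=c['W'][:3,:3]@np.array([(u-c['cx'])/c['fx'],(v-c['cy'])/c['fy'],1]); return c['W'][:3,3],d/np.linalg.norm(d)
def tri(r):
    A=sum(np.eye(3)-np.outer(d,d) for o,d in r); b=sum((np.eye(3)-np.outer(d,d))@o for o,d in r); return np.linalg.solve(A,b)
a,b=cap('scene'),cap('side')
t=tri([ray(a,202,229.5),ray(b,198.5,197)]); print('spout',t, np.degrees(np.arctan2(t[1]-3,t[0]-577)))
# grip top ends: near/far edges of lid grip at top (crop px)
p=lambda cx,cy,x0,y0,s:(x0+cx/s,y0+cy/s)
# project a lid model at yaw to compare
for yaw in (-30,-20,-10,0,10,20,30):
    c_,s_=np.cos(np.radians(yaw)),np.sin(np.radians(yaw))
    o=[]
    for c,x0,y0 in((a,310,265),(b,185,285)):
        q=[px(c,np.array([459,338,101])+13*k*np.array([c_,s_,0])) for k in(-1,1)]
        o.append([((u-x0)*4).__round__(),((v-y0)*4).__round__()] for u,v in q) if 0 else o.append([(round((u-x0)*4),round((v-y0)*4)) for u,v in q])
    print(yaw,o)
for l in ['kettle_rim','kettle','kettle_arch']: print(l,lm(a,'scene',l)[:1],lm(b,'side',l)[:1])
E
```

```text
1.45 [-1.55 -0.02  1.77  0.    1.39 -0.74]
[[   0.73    0.69    0.    122.7 ]
 [   0.69   -0.73   -0.   -372.34]
 [  -0.      0.     -1.    302.4 ]
 [   0.      0.      0.      1.  ]]
spout [709.28844198   6.94602216 124.21548949] 1.7085649517010677
-30 [[(245, 117), (197, 116)], [(202, 97), (176, 71)]]
-20 [[(244, 114), (199, 119)], [(204, 95), (174, 73)]]
-10 [[(242, 111), (200, 122)], [(207, 93), (172, 75)]]
0 [[(240, 107), (203, 126)], [(208, 90), (170, 78)]]
10 [[(237, 104), (206, 129)], [(209, 87), (169, 81)]]
20 [[(233, 102), (209, 131)], [(210, 84), (168, 84)]]
30 [[(229, 100), (213, 133)], [(209, 81), (169, 87)]]
kettle_rim [(0.71, [574.9, 5.0, 119.3])] [(0.69, [578.0, 2.0, 115.8])]
kettle [(0.83, [576.7, -0.3, 4.9])] [(0.66, [573.8, -0.0, 6.1])]
kettle_arch [(0.57, [572.7, 4.9, 286.4])] [(0.88, [572.6, 5.9, 285.5])]
```

Request:
step_arm(increments=[{"dx": 1,"dy": 1,"dz": 0,"wx": 0,"wy": 0,"wz": 0},{"dx": 1,"dy": 1,"dz": 0,"wx": 0,"wy": 0,"wz": 0},{"dx": 1,"dy": 1,"dz": 0,"wx": 0,"wy": 0,"wz": 0},{"dx": 1,"dy": 1,"dz": 0,"wx": 0,"wy": 0,"wz": 0},{"dx": 1,"dy": 1,"dz": 0,"wx": 0,"wy": 0,"wz": 0}])

```text
time_s: 2.35
eef_pos: [301.0, -379.2, 300.8]
ee_rot: [-0.0, 0.93, 0.367, -0.0]
force: [-0.8, -1.5, 0.4]
grip_width: 0.581
grip_force: 0.0
```

Request:
step_arm(increments=[{"dx": 1,"dy": -0.6,"dz": 0,"wx": 0,"wy": 0,"wz": 0},{"dx": 1,"dy": -0.6,"dz": 0,"wx": 0,"wy": 0,"wz": 0},{"dx": 1,"dy": -1,"dz": 0,"wx": 0,"wy": 0,"wz": 0},{"dx": 1,"dy": -1,"dz": 0,"wx": 0,"wy": 0,"wz": 0},{"dx": 1,"dy": -1,"dz": 0,"wx": 0,"wy": 0,"wz": 0}])

```text
time_s: 2.85
eef_pos: [318.9, -215.9, 300.9]
ee_rot: [-0.0, 0.93, 0.367, -0.0]
force: [0.4, -0.5, -0.3]
grip_width: 0.589
grip_force: 0.0
```

Request:
step_arm(increments=[{"dx": 1,"dy": -1,"dz": 0,"wx": 0,"wy": 0,"wz": 0},{"dx": 1,"dy": -1,"dz": 0,"wx": 0,"wy": 0,"wz": 0},{"dx": 1,"dy": -1,"dz": 0,"wx": 0,"wy": 0,"wz": 0},{"dx": 1,"dy": -1,"dz": 0,"wx": 0,"wy": 0,"wz": 0},{"dx": 1,"dy": -1,"dz": 0,"wx": 0,"wy": 0,"wz": 0}])

```text
time_s: 3.35
eef_pos: [324.7, -39.1, 301.3]
ee_rot: [-0.0, 0.93, 0.367, -0.0]
force: [1.0, 0.1, -1.0]
grip_width: 0.587
grip_force: 0.0
```

Request:
step_arm(increments=[{"dx": 1,"dy": -1,"dz": 0,"wx": 0,"wy": 0,"wz": -1},{"dx": 1,"dy": -1,"dz": 0,"wx": 0,"wy": 0,"wz": -1},{"dx": 1,"dy": -0.5,"dz": 0,"wx": 0,"wy": 0,"wz": -1},{"dx": 1,"dy": -0.5,"dz": 0,"wx": 0,"wy": 0,"wz": -1},{"dx": 1,"dy": 0,"dz": 0,"wx": 0,"wy": 0,"wz": -1}])

```text
time_s: 3.85
eef_pos: [338.1, 110.5, 301.3]
ee_rot: [-0.0, 0.802, 0.597, -0.0]
force: [0.3, -0.1, 0.9]
grip_width: 0.585
grip_force: 0.0
```

Request:
step_arm(increments=[{"dx": 1,"dy": 0.6,"dz": 0,"wx": 0,"wy": 0,"wz": -1},{"dx": 1,"dy": 0.7,"dz": 0,"wx": 0,"wy": 0,"wz": -1},{"dx": 1,"dy": 0.8,"dz": 0,"wx": 0,"wy": 0,"wz": -0.8},{"dx": 1,"dy": 0.8,"dz": 0,"wx": 0,"wy": 0,"wz": 0},{"dx": 1,"dy": 0.8,"dz": 0,"wx": 0,"wy": 0,"wz": 0}])

```text
time_s: 4.35
eef_pos: [445.0, 224.2, 300.7]
ee_rot: [-0.0, 0.708, 0.706, -0.0]
force: [0.6, -0.2, 1.1]
grip_width: 0.585
grip_force: 0.0
```

Request:
step_arm(increments=[{"dx": 1,"dy": 0.5,"dz": 0,"wx": 0,"wy": -1,"wz": 0},{"dx": 1,"dy": 0,"dz": 0,"wx": 0,"wy": -1,"wz": 0},{"dx": 1,"dy": 0,"dz": -0.2,"wx": 0,"wy": -1,"wz": 0},{"dx": 1,"dy": 0,"dz": -0.2,"wx": 0,"wy": -1,"wz": 0},{"dx": 1,"dy": 0,"dz": -0.2,"wx": 0,"wy": -1,"wz": 0}])

```text
time_s: 4.85
eef_pos: [456.7, 350.0, 289.5]
ee_rot: [0.185, 0.683, 0.682, -0.184]
force: [1.1, -0.7, 1.1]
grip_width: 0.587
grip_force: 0.0
```

```bash
python3 - <<'E'
from h import *
s=ctrl.sense(); print(s['time_s'],np.round(s['joints'],2)); print(toolT().round(2))
c=cap('wrist'); cv2.imwrite('pics/w1.png',c['frame']); np.save('w1W.npy',c['W']); print(c['W'].round(2))
for l in ['strainer_lid','lid_seat','lid_grip']: print(l,lm(c,'wrist',l))
E
```

```text
4.85 [ 0.62  0.6   1.05 -0.43  1.79  0.59]
[[  0.     1.     0.   456.68]
 [  0.86  -0.    -0.5  350.05]
 [ -0.5    0.    -0.86 289.48]
 [  0.     0.     0.     1.  ]]
[[  1.    -0.    -0.   456.15]
 [ -0.    -0.68  -0.74 474.16]
 [  0.     0.74  -0.68 353.59]
 [  0.     0.     0.     1.  ]]
strainer_lid [(0.85, [524.6, 168.1, 2.3]), (0.78, [457.3, 338.0, 11.8]), (0.64, [321.4, 172.7, -1.0]), (0.35, [760.0, 201.2, -0.4])]
lid_seat [(0.91, [322.6, 175.7, 45.8]), (0.8, [456.9, 334.7, 55.6]), (0.63, [522.4, 167.2, 40.7])]
lid_grip [(0.89, [458.4, 338.1, 89.2]), (0.66, [528.4, 169.9, 81.5]), (0.66, [326.1, 174.1, 74.6])]
```

```bash
python3 - <<'E'
from h import *
f=cv2.imread('pics/w1.png')
W=np.load('w1W.npy'); c=dict(W=W,fx=306.75,fy=306.75,cx=254.14,cy=194.98)
u,v=px(c,[458,338,87]); print(u,v)
x0,y0=int(u)-50,int(v)-25
cv2.imwrite('pics/w1c.png',cv2.resize(f[y0:y0+75,x0:x0+100],(800,600),interpolation=cv2.INTER_CUBIC)); print(x0,y0)
E
```

```text
256.28169469567223 80.57550549835418
206 55
```

View pics/w1c.png

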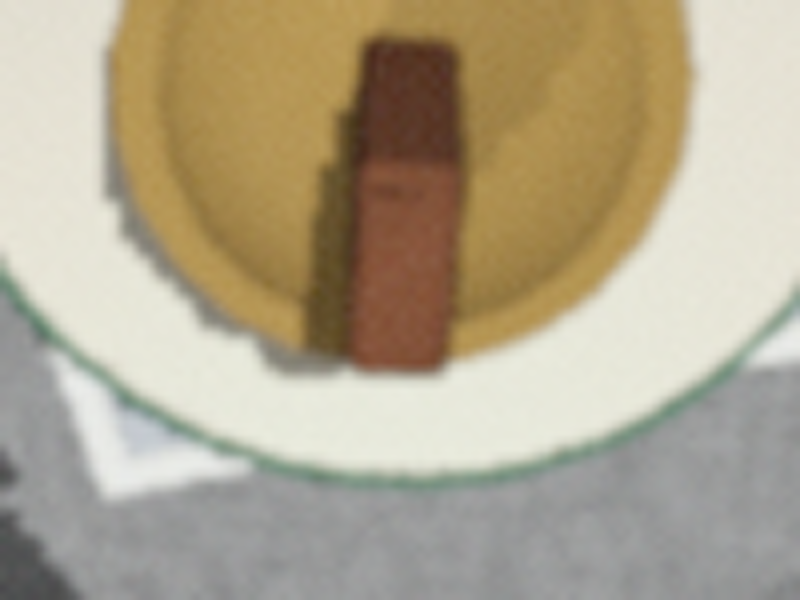

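The crop shows the brass lid, image upside down. The grip's lit top face runs from edge mid (407,160) to (399,370) in the zoom, and the dark end face faces the camera.

```bash
cat >> h.py <<'E'
def onz(c,u,v,z):
    d=c['W'][:3,:3]@np.array([(u-c['cx'])/c['fx'],(v-c['cy'])/c['fy'],1]); o=c['W'][:3,3]; return o+d*(z-o[2])/d[2]
def tgt(G,yaw,lean,ahead=6,flip=1):
    """TCP pose with the grasp point (ahead mm before TCP) at G; yaw of tool y from world +x, lean toward +y, deg"""
    y=np.array([np.cos(np.radians(yaw)),np.sin(np.radians(yaw)),0]); n=np.array([-y[1],y[0],0])
    L=np.radians(lean); z=-np.sin(L)*n-np.array([0,0,np.cos(L)]); R=np.c_[np.cross(y,z),y,z]
    return np.array(G)-ahead*z,R
E
python3 - <<'E'
from h import *
W=np.load('w1W.npy'); c=dict(W=W,fx=306.75,fy=306.75,cx=254.14,cy=194.98)
P=lambda x,y:onz(c,206+x/8,55+y/8,101)
a=P(407,160);b=P(399,370);print(a,b,(a+b)/2,'yaw of long axis from +y',np.degrees(np.arctan2(-(a-b)[0],(a-b)[1])), P(458,160)-P(355,160))
e=[onz(c,206+x/8,55+y/8,59) for x,y in((115,80),(690,80))];print('flange',e)
G=[457.5,337.5,55+38]
for back in(70,0):
  p,R=tgt(G,-4,45); p=p-back*R[:,2]; print(p.round(1),plan(p,R))
E
```

```text
[458.39714693 350.16029111 101.        ] [457.58083469 325.26780865 101.        ] [457.98899081 337.71404988 101.        ] yaw of long axis from +y -1.8782574532740055 [10.99910674 -0.03419758  0.        ]
flange [array([423.25337205, 339.73597748,  59.        ]), array([493.12326849, 339.52100559,  59.        ])]
[461.2 391.1 146.7] (array([4.29, 0.19, 4.06]), array([ 0.39, -2.49,  0.53]))
[457.8 341.7  97.2] (array([3.57, 0.06, 6.77]), array([ 0.39, -2.49,  0.53]))
```

Request:
step_arm(increments=[{"dx": 0.9,"dy": 0,"dz": 0.8,"wx": 0,"wy": -1,"wz": 0},{"dx": 0.9,"dy": 0,"dz": 0.8,"wx": 0,"wy": -1,"wz": 0},{"dx": 0.9,"dy": 0,"dz": 0.8,"wx": 0,"wy": -0.5,"wz": 0},{"dx": 0.6,"dy": 0,"dz": 0.8,"wx": 0,"wy": 0,"wz": 0.3},{"dx": 0,"dy": 0,"dz": 0,"wx": 0,"wy": 0,"wz": 0}])

```text
time_s: 5.55
eef_pos: [456.3, 362.7, 174.6]
ee_rot: [0.274, 0.664, 0.642, -0.269]
force: [-0.1, 0.5, 1.1]
grip_width: 0.584
grip_force: 0.0
```

```bash
python3 - <<'E'
from h import *
G=[458,337.7,93]
p,R=tgt(G,-2,45); print(toolT().round(2),plan(p,R)); print(np.round(ctrl.sense()['joints'],2))
E
```

```text
[[ 3.0000e-02  1.0000e+00 -1.0000e-02  4.5629e+02]
 [ 7.0000e-01 -3.0000e-02 -7.1000e-01  3.6266e+02]
 [-7.1000e-01  2.0000e-02 -7.1000e-01  1.7463e+02]
 [ 0.0000e+00  0.0000e+00  0.0000e+00  1.0000e+00]] (array([1.61, 0.04, 2.77]), array([ 0.18,  0.02, -0.06]))
[ 0.69  0.82  1.07 -0.59  1.78  0.75]
```

Request:
step_arm(increments=[{"dx": 0.8,"dy": 0.04,"dz": 0.4,"wx": 0.18,"wy": 0,"wz": -0.06},{"dx": 0.8,"dy": 0,"dz": 0.6,"wx": 0,"wy": 0,"wz": 0},{"dx": 0,"dy": 0,"dz": 0.9,"wx": 0,"wy": 0,"wz": 0},{"dx": 0,"dy": 0,"dz": 0.87,"wx": 0,"wy": 0,"wz": 0},{"dx": 0,"dy": 0,"dz": 0,"wx": 0,"wy": 0,"wz": 0}])

```text
time_s: 6.05
eef_pos: [458.1, 341.7, 100.7]
ee_rot: [0.267, 0.665, 0.641, -0.274]
force: [-0.3, 1.1, 0.5]
grip_width: 0.587
grip_force: 0.0
```

```bash
python3 - <<'E'
from h import *
G=[458,337.7,93]
p,R=tgt(G,-2,45); print(toolT()[:3,3].round(2),plan(p,R))
c=cap('side'); a=cap('scene')
f=lambda i,x,y,w,h:cv2.resize(i[y:y+h,x:x+w],(400,300),interpolation=cv2.INTER_CUBIC)
cv2.imwrite('pics/g.png',np.hstack([f(a['frame'],300,240,120,90),f(c['frame'],175,260,120,90)]))
E
```

```text
[458.05 341.72 100.69] (array([0.1 , 0.  , 0.09]), array([ 0.02, -0.  , -0.02]))
```

View pics/g.png

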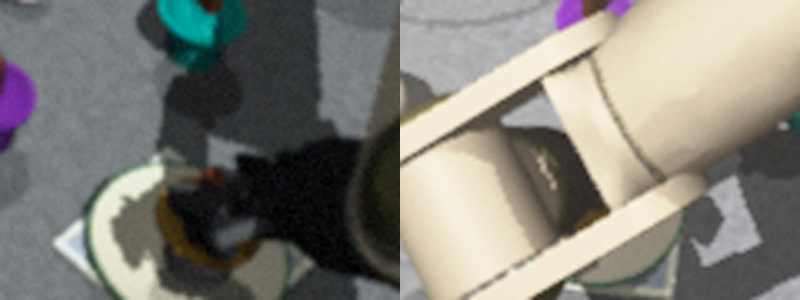

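The scene crop shows the gripper straddling the grip, with its tip visible at (212,175) in the crop. I'll close.

Request:
step_arm(increments=[{"dx": 0.08,"dy": 0,"dz": 0.08,"wx": 0,"wy": 0,"wz": 0},{"dx": 0,"dy": 0,"dz": 0,"wx": 0,"wy": 0,"wz": 0},{"dx": 0,"dy": 0,"dz": 0,"wx": 0,"wy": 0,"wz": 0},{"dx": 0,"dy": 0,"dz": 0,"wx": 0,"wy": 0,"wz": 0},{"dx": 0,"dy": 0,"dz": 0,"wx": 0,"wy": 0,"wz": 0}], fingers=0, squeeze=90)

```text
time_s: 6.65
eef_pos: [457.6, 343.9, 97.7]
ee_rot: [0.268, 0.665, 0.642, -0.273]
force: [-0.6, 2.7, 3.9]
grip_width: 0.127
grip_force: 87.8
```

Request:
step_arm(increments=[{"dx": 0,"dy": 0,"dz": 0,"wx": 0,"wy": 0,"wz": 0},{"dx": 0,"dy": 0,"dz": 0,"wx": 0,"wy": 0,"wz": 0},{"dx": 0,"dy": 0,"dz": 0,"wx": 0,"wy": 0,"wz": 0}])

```text
time_s: 6.95
eef_pos: [457.6, 343.9, 97.7]
ee_rot: [0.268, 0.665, 0.642, -0.273]
force: [-0.3, 3.1, 4.4]
grip_width: 0.12
grip_force: 88.0
```

Request:
step_arm(increments=[{"dx": -0.3,"dy": 0,"dz": -0.3,"wx": 0,"wy": 0,"wz": 0},{"dx": -0.6,"dy": 0,"dz": -0.6,"wx": 0,"wy": 0,"wz": 0},{"dx": -0.9,"dy": 0.02,"dz": -0.9,"wx": 0,"wy": 0,"wz": 0},{"dx": -0.9,"dy": 0.02,"dz": -0.9,"wx": 0,"wy": 0,"wz": 0},{"dx": -0.9,"dy": 0.02,"dz": -0.9,"wx": 0,"wy": 0,"wz": 0}])

```text
time_s: 7.45
eef_pos: [458.3, 343.2, 225.8]
ee_rot: [0.267, 0.664, 0.642, -0.274]
force: [0.5, -0.2, -1.5]
grip_width: 0.124
grip_force: 87.8
```

Request:
step_arm(increments=[{"dx": -0.9,"dy": 0.02,"dz": -0.9,"wx": 0,"wy": 0,"wz": 0},{"dx": -0.9,"dy": 0.02,"dz": -0.9,"wx": 0,"wy": 1,"wz": 0},{"dx": -0.9,"dy": 0,"dz": 0,"wx": 0,"wy": 1,"wz": 0},{"dx": -0.9,"dy": 0,"dz": 0.3,"wx": 0,"wy": 1,"wz": 0},{"dx": -0.9,"dy": 0,"dz": 0.3,"wx": 0,"wy": 1,"wz": 0}])

```text
time_s: 7.95
eef_pos: [456.7, 278.9, 312.7]
ee_rot: [0.127, 0.707, 0.684, -0.127]
force: [1.1, 0.0, -0.5]
grip_width: 0.123
grip_force: 87.8
```

Request:
step_arm(increments=[{"dx": -1,"dy": 0,"dz": 0,"wx": 0,"wy": 0,"wz": 0},{"dx": -1,"dy": 0,"dz": 0,"wx": 0,"wy": 0,"wz": 0},{"dx": -0.5,"dy": 0,"dz": 0,"wx": 0,"wy": 0,"wz": 0},{"dx": 0,"dy": 0,"dz": 0,"wx": 0,"wy": 0,"wz": 0},{"dx": 0,"dy": 0,"dz": 0,"wx": 0,"wy": 0,"wz": 0}])

```text
time_s: 8.45
eef_pos: [454.9, 221.7, 333.7]
ee_rot: [0.128, 0.707, 0.684, -0.129]
force: [-1.1, 0.6, -1.4]
grip_width: 0.125
grip_force: 88.0
```

```bash
python3 - <<'E'
from h import *
s=ctrl.sense(); print(s['time_s'],np.round(s['joints'],2),np.round(s['force'],1)); print(toolT().round(2))
c=cap('wrist'); cv2.imwrite('pics/w2.png',c['frame']); np.save('w2W.npy',c['W'])
print(c['W'][:3,3])
for l in ['kettle_rim','kettle','neck_springs','lid_seat','lid_grip']: print(l,lm(c,'wrist',l))
E
```

```text
8.45 [ 0.37  0.33  1.31 -0.34  1.64  0.41] [-1.1  0.6 -1.4]
[[ 3.0000e-02  1.0000e+00 -1.0000e-02  4.5490e+02]
 [ 9.3000e-01 -3.0000e-02 -3.6000e-01  2.2172e+02]
 [-3.6000e-01  0.0000e+00 -9.3000e-01  3.3366e+02]
 [ 0.0000e+00  0.0000e+00  0.0000e+00  1.0000e+00]]
[457.5795933  333.95785183 417.00462937]
kettle_rim [(0.93, [576.3, -1.4, 121.5])]
kettle [(0.6, [571.9, 1.3, 7.1])]
neck_springs [(0.84, [575.2, 1.1, 100.4])]
lid_seat [(0.95, [322.0, 174.4, 42.6]), (0.93, [453.8, 236.7, 292.0]), (0.58, [524.7, 169.1, 42.3])]
lid_grip [(0.96, [454.4, 217.6, 322.2]), (0.71, [758.1, 201.9, -1.6]), (0.67, [324.1, 177.3, 76.0]), (0.59, [525.8, 171.0, 78.5])]
```

View pics/w2.png

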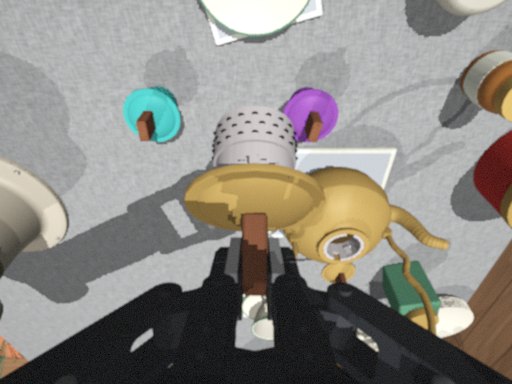

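The lid is held upright, grip at (255,250). The kettle's neck mouth shows at about (343,246), clear of the lid. I'm moving nearer for a precise rim fit.

Request:
step_arm(increments=[{"dx": -0.6,"dy": 0,"dz": 0.8,"wx": 0,"wy": 0,"wz": 0},{"dx": -0.6,"dy": 0,"dz": 0.8,"wx": 0,"wy": 0,"wz": 0},{"dx": -0.6,"dy": 0,"dz": 0.8,"wx": 0,"wy": 0,"wz": 0},{"dx": 0,"dy": 0,"dz": 0,"wx": 0,"wy": 0,"wz": 0},{"dx": 0,"dy": 0,"dz": 0,"wx": 0,"wy": 0,"wz": 0}])

```text
time_s: 9.25
eef_pos: [453.2, 158.0, 294.4]
ee_rot: [0.128, 0.707, 0.683, -0.129]
force: [0.2, -0.2, -1.2]
grip_width: 0.124
grip_force: 87.9
```

```bash
python3 - <<'E'
from h import *
s=ctrl.sense(); print(s['time_s'],s['eef_pos'])
c=cap('wrist'); cv2.imwrite('pics/w3.png',c['frame']); np.save('w3W.npy',c['W'])
for l in ['kettle_rim','neck_springs','lid_seat','lid_grip']: print(l,lm(c,'wrist',l)[:2])
# rectified top view of rim plane z=120, 8 px/mm, centred (576,3)
S=6;N=80
g=np.arange(-N//2,N//2,1/S); X,Y=np.meshgrid(576+g,3-g)
P=np.stack([X,Y,np.full_like(X,120),np.ones_like(X)],-1)@np.linalg.inv(c['W']).T
m=[(c[k]*P[...,i]/P[...,2]+c[o]).astype(np.float32) for k,i,o in(('fx',0,'cx'),('fy',1,'cy'))]
t=cv2.remap(c['frame'],m[0],m[1],cv2.INTER_CUBIC)
cv2.circle(t,(240,240),int(35.5*S),(255,0,0),1);cv2.circle(t,(240,240),24*S,(0,255,0),1);cv2.circle(t,(240,240),28*S,(0,0,255),1)
cv2.imwrite('pics/rim3.png',t)
E
```

```text
9.25 [453.16457116 158.00845946 294.39717612]
kettle_rim [(0.7, [575.3, -1.8, 121.2])]
neck_springs [(0.63, [573.7, 0.0, 102.0])]
lid_seat [(0.69, [454.2, 170.7, 254.8]), (0.66, [326.9, 176.5, 45.6])]
lid_grip [(0.88, [324.8, 174.0, 74.0]), (0.74, [571.1, 1.9, 6.2])]
```

View pics/rim3.png

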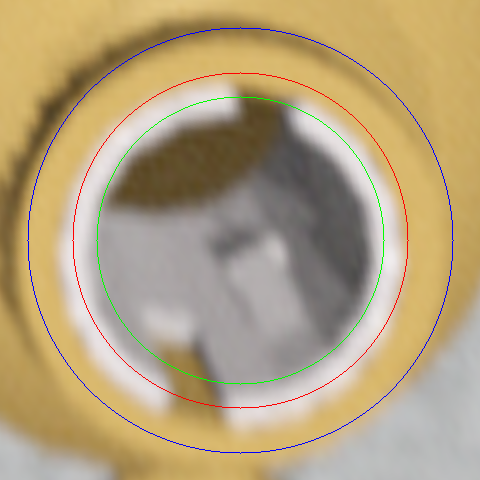

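The rectified view shows the sleeve ring centred near (230,257) in the view. The notches are at (268,105) and (195,405), about 13.7° from world +y toward +x. I'll fit these numerically and check the lid in the tool.

```bash
cat > m.py <<'E'
from h import *
from scipy.optimize import least_squares
f0=dict(fx=306.75237566962056,fy=306.75237566962056,cx=254.14153799891602,cy=194.98044788453578)
def rect(fr,W,C,z=120,S=6,N=90):
    c=dict(f0,W=W); g=np.arange(-N/2,N/2,1/S); X,Y=np.meshgrid(C[0]+g,C[1]-g)
    P=np.stack([X,Y,np.full_like(X,z),np.ones_like(X)],-1)@np.linalg.inv(W).T
    m=[(c[k]*P[...,i]/P[...,2]+c[o]).astype(np.float32) for k,i,o in(('fx',0,'cx'),('fy',1,'cy'))]
    return cv2.remap(fr,m[0],m[1],cv2.INTER_CUBIC)
def ring(fr,W,C=(574.5,0.5),S=6,N=90):
    t=rect(fr,W,C); hsv=cv2.cvtColor(t,cv2.COLOR_BGR2HSV).astype(float); sat=cv2.GaussianBlur(hsv[...,1],(0,0),2)
    pts=[]
    for a in np.radians(np.arange(0,360,2)):
        r=np.arange(22,34,.1); u=(N/2+r*np.cos(a))*S; v=(N/2-r*np.sin(a))*S
        s=cv2.remap(sat.astype(np.float32),u.astype(np.float32)[None],v.astype(np.float32)[None],1)[0]
        j=np.where((s[:-1]<75)&(s[1:]>=75))[0]
        if len(j): pts.append([C[0]+r[j[-1]]*np.cos(a),C[1]+r[j[-1]]*np.sin(a)])
    pts=np.array(pts)
    q=least_squares(lambda p:np.hypot(pts[:,0]-p[0],pts[:,1]-p[1])-p[2],[*C,28],loss='soft_l1',f_scale=.4).x
    # notch direction: saturated (brass) on the ring at r=26
    a=np.radians(np.arange(0,360,1)); u=((q[0]-C[0])+26*np.cos(a)+N/2)*S; v=(N/2-(q[1]-C[1])-26*np.sin(a))*S
    s=cv2.remap(sat.astype(np.float32),u.astype(np.float32)[None],v.astype(np.float32)[None],1)[0]
    vv=cv2.remap(hsv[...,2].astype(np.float32),u.astype(np.float32)[None],v.astype(np.float32)[None],1)[0]
    return q,len(pts),np.where(s>75)[0],np.where(vv<150)[0]
E
python3 - <<'E'
from m import *
for n in('w2','w3'):
    q,k,s,v=ring(cv2.imread(f'pics/{n}.png'),np.load(f'{n}W.npy')); print(n,q.round(2),k,'sat',s.tolist(),'dark',v.tolist())
# lid check in w2
f=cv2.imread('pics/w2.png'); W=np.load('w2W.npy'); c=dict(f0,W=W)
T0=np.eye(4);w=[0.268,0.665,0.642,-0.273];T0[:3,:3]=Ro.from_quat([w[1],w[2],w[3],w[0]]).as_matrix();T0[:3,3]=[457.6,343.9,97.7]
L0=np.eye(4);L0[:3,:3]=Ro.from_euler('z',88.1,degrees=True).as_matrix();L0[:3,3]=[458,337.7,55]
L=np.linalg.inv(T0)@L0; print('lid in tool',L.round(3).tolist()); np.save('L.npy',L)
T1=np.eye(4);w=[0.128,0.707,0.684,-0.129];T1[:3,:3]=Ro.from_quat([w[1],w[2],w[3],w[0]]).as_matrix();T1[:3,3]=[454.9,221.72,333.66]
M=T1@L; print('lid z axis now',M[:3,2].round(3))
th=np.radians(np.arange(0,360,2))
pr=np.array([px(c,M[:3]@[36*np.cos(a),36*np.sin(a),z,1]) for a in th for z in(0,4)])
print('pred u',pr[:,0].min(),pr[:,0].max(),'v',pr[:,1].min(),pr[:,1].max())
hsv=cv2.cvtColor(f,cv2.COLOR_BGR2HSV); m=((hsv[...,1]>100)&(hsv[...,0]>12)&(hsv[...,0]<32)&(hsv[...,2]>60))
r=m[170:225,170:340]
for y in(170,180,190,195,200,205,210): 
    x=np.where(m[y,170:300])[0]+170; print(y,x.min() if len(x) else None, 'pred', )
print('top col255',[np.where(m[150:230,x])[0].min()+150 for x in(235,250,265)])
for z in(0,4):
    p=np.array([px(c,M[:3]@[36*np.cos(a),36*np.sin(a),z,1]) for a in th]); print(z,p[:,0].min(),p[:,0].max(),p[:,1].min(),p[p[:,0].argmin()])
E
```

```text
w2 [5.7433e+02 1.9000e-01 2.9220e+01] 166 sat [71, 72, 73, 74, 75, 76, 77, 78, 79, 80, 81, 82, 83, 84, 85, 248, 249, 250, 251, 252, 253, 254, 255, 256, 257, 258, 259, 260, 261, 262, 263, 264, 265, 266] dark [68, 69, 70, 71, 72, 73, 74, 75, 76, 77, 78, 79, 80, 81, 82, 83, 84, 85, 86, 87]
w3 [5.7445e+02 3.3000e-01 2.8990e+01] 167 sat [72, 73, 74, 75, 76, 77, 78, 79, 80, 81, 82, 83, 84, 85, 86, 249, 250, 251, 252, 253, 254, 255, 256, 257, 258, 259, 260, 261, 262, 263, 264, 265, 266] dark [68, 69, 70, 71, 72, 73, 74, 75, 76, 77, 78, 79, 80, 81, 82, 83, 84, 85, 86, 87]
lid in tool [[0.708, -0.004, -0.707, 25.803], [0.0, -1.0, 0.006, 0.351], [-0.707, -0.004, -0.708, 34.583], [0.0, 0.0, 0.0, 1.0]]
lid z axis now [-0.011 -0.407  0.913]
pred u 185.36388658404158 327.6722705106338 v 158.88716095204626 230.30575017440114
170 210 pred
180 194 pred
190 186 pred
195 185 pred
200 185 pred
205 186 pred
210 188 pred
top col255 [np.int64(165), np.int64(164), np.int64(165)]
0 186.15537247891564 326.74105711879395 158.88716095204626 [186.15537248 191.64503771]
4 185.36388658404158 327.6722705106338 166.93938042990763 [185.36388658 198.76208363]
```

```bash
python3 - <<'E'
from m import *
f=cv2.imread('pics/w3.png'); W=np.load('w3W.npy'); c=dict(f0,W=W); L=np.load('L.npy')
T1=np.eye(4);w=[0.128,0.707,0.683,-0.129];T1[:3,:3]=Ro.from_quat([w[1],w[2],w[3],w[0]]).as_matrix();T1[:3,3]=[453.16,158.01,294.4]
M=T1@L; print(M[:3,3],(M@[0,0,32,1])[:3])
x0,y0,s=160,90,4
t=cv2.resize(f[y0:y0+150,x0:x0+200],(800,600),interpolation=cv2.INTER_CUBIC)
th=np.radians(np.arange(0,361,5))
for R,z,col in((36,0,(0,255,0)),(36,4,(255,255,0)),(23,-44,(0,0,255)),):
    p=np.array([px(c,M[:3]@[R*np.cos(a),R*np.sin(a),z,1]) for a in th]); cv2.polylines(t,[((p-[x0,y0]+.5)*s).astype(np.int32)],True,col,1)
for z in(46,):
    p=np.array([px(c,M[:3]@[x,y,z,1]) for x,y in((-13,-6),(13,-6),(13,6),(-13,6))]); cv2.polylines(t,[((p-[x0,y0]+.5)*s).astype(np.int32)],True,(255,0,255),1)
cv2.imwrite('pics/o3.png',t)
E
```

```text
[454.10363304 169.71946245 252.8802692 ] [453.71460669 156.69944481 282.10915558]
```

View pics/o3.png

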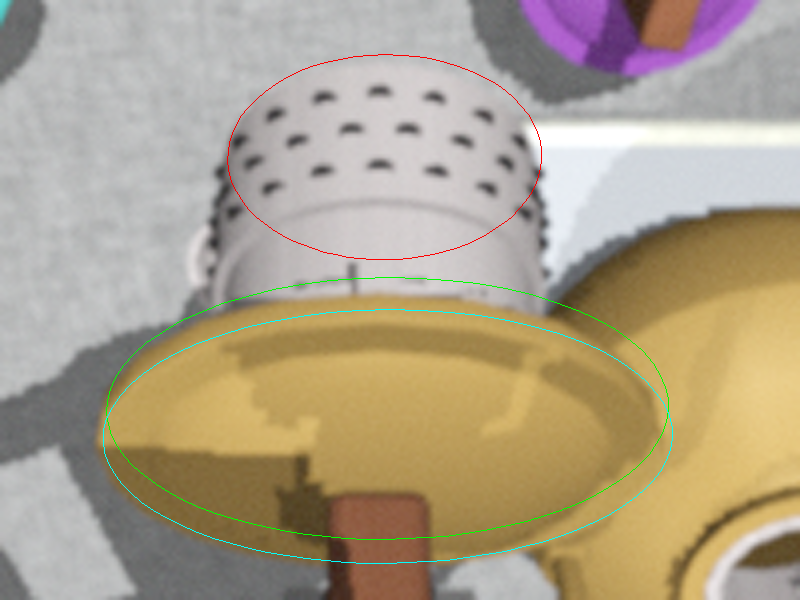

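The overlay matches. The tube foot edge is at (385,58) against a predicted 55, and the flange centre is within about 1 mm. Next I'll compute the pre-entry pose.

```bash
cat >> m.py <<'E'
L=np.load('L.npy'); L[1,3]=0.0
RIM=np.array([574.4,0.25,120]); YAW=77.6
def pose(seat,yaw=YAW):
    M=np.eye(4); M[:3,:3]=Ro.from_euler('z',yaw,degrees=True).as_matrix(); M[:3,3]=seat; return M@np.linalg.inv(L)
def seat_now():
    M=toolT()@L; return M
def rep():
    s=ctrl.sense(); M=seat_now(); d=M[:3,3]-RIM
    print('t',s['time_s'],'seat-rim',d.round(1),'yaw',np.degrees(np.arctan2(M[1,0],M[0,0])).round(1),'zax',M[:3,2].round(3),'F',np.round(s['force'],1),'tq',np.round(s['wrist_torque'],2))
def go(dseat,yaw=YAW):
    P=pose(RIM+np.array(dseat),yaw); print('go',dseat,yaw,P[:3,3].round(1),plan(P[:3,3],P[:3,:3]))
E
python3 - <<'E'
from m import *
rep(); go([0,110,60]); go([0,0,50])
E
```

```text
t 9.5 seat-rim [-120.6  169.8  132.9] yaw 88.3 zax [-0.012 -0.407  0.914] F [ 0.5  0.  -1.7] tq [ 0.25 -0.01 -0.01]
go [0, 110, 60] 77.6 [575.5 116.3 222.7] (array([-0.39,  4.93,  3.25]), array([ 0.96, -4.  ,  1.49]))
go [0, 0, 50] 77.6 [575.5   6.3 212.7] (array([-4.35,  5.07,  5.2 ]), array([ 0.96, -4.  ,  1.49]))
```

Request:
step_arm(increments=[{"dx": 0,"dy": 1,"dz": 0.5,"wx": 0.2,"wy": -0.8,"wz": 0.3},{"dx": 0,"dy": 1,"dz": 0.5,"wx": 0.2,"wy": -0.8,"wz": 0.3},{"dx": 0,"dy": 1,"dz": 0.5,"wx": 0.2,"wy": -0.8,"wz": 0.3},{"dx": 0,"dy": 1,"dz": 0.5,"wx": 0.2,"wy": -0.8,"wz": 0.3},{"dx": 0,"dy": 0.9,"dz": 0.5,"wx": 0.2,"wy": -0.8,"wz": 0.3}])

```text
time_s: 10.0
eef_pos: [571.9, 113.8, 239.8]
ee_rot: [0.241, 0.721, 0.577, -0.299]
force: [-0.0, 0.5, -0.6]
grip_width: 0.125
grip_force: 88.3
```

```bash
python3 - <<'E'
from m import *
rep(); go([0,100,55]); go([0,60,52]);go([0,0,50])
E
```

```text
t 10.0 seat-rim [ -3.8 107.3  77.1] yaw 77.3 zax [0.004 0.003 1.   ] F [-0.   0.5 -0.6] tq [ 0.52 -0.13 -0.03]
go [0, 100, 55] 77.6 [575.5 106.3 217.7] (array([0.45, 0.2 , 0.81]), array([-0.05,  0.04, -0.01]))
go [0, 60, 52] 77.6 [575.5  66.3 214.7] (array([-0.57,  0.55,  2.  ]), array([-0.05,  0.04, -0.01]))
go [0, 0, 50] 77.6 [575.5   6.3 212.7] (array([-2.16,  1.08,  3.72]), array([-0.05,  0.04, -0.01]))
```

Request:
step_arm(increments=[{"dx": 0.45,"dy": 0.2,"dz": 0.8,"wx": 0,"wy": 0,"wz": 0},{"dx": -0.5,"dy": 0.17,"dz": 0.6,"wx": 0,"wy": 0,"wz": 0},{"dx": -0.5,"dy": 0.17,"dz": 0.6,"wx": 0,"wy": 0,"wz": 0},{"dx": 0,"dy": 0,"dz": 0,"wx": 0,"wy": 0,"wz": 0}])

```text
time_s: 10.4
eef_pos: [574.3, 65.2, 214.5]
ee_rot: [0.24, 0.722, 0.577, -0.299]
force: [0.3, -0.5, -1.0]
grip_width: 0.123
grip_force: 88.3
```

```bash
python3 - <<'E'
from m import *
rep(); go([0,0,50])
for n in('scene','side'):
    c=cap(n)
    cv2.imwrite(f'pics/{n}5.png',c['frame'])
    for l in('lid_seat','lid_grip','kettle_arch','kettle_rim'): print(n,l,lm(c,n,l)[:2])
a,b=cv2.imread('pics/scene5.png'),cv2.imread('pics/side5.png')
f=lambda i,x,y,w,h:cv2.resize(i[y:y+h,x:x+w],(400,400),interpolation=cv2.INTER_CUBIC)
cv2.imwrite('pics/pre.png',np.hstack([f(a,195,140,120,120),f(b,180,145,120,120)]))
E
```

```text
t 10.4 seat-rim [-1.4 58.9 51.8] yaw 77.3 zax [0.004 0.    1.   ] F [ 0.3 -0.5 -1. ] tq [ 0.46 -0.09 -0.03]
go [0, 0, 50] 77.6 [575.5   6.3 212.7] (array([-1.56,  0.56,  1.67]), array([-0.07,  0.01, -0.01]))
scene lid_seat [(0.88, [526.3, 166.0, 44.7]), (0.82, [324.1, 180.3, 42.8])]
scene lid_grip [(0.94, [523.4, 170.1, 76.6]), (0.67, [575.5, 57.9, 204.5])]
scene kettle_arch [(0.59, [574.0, 1.0, 285.4])]
scene kettle_rim [(0.87, [573.2, 1.6, 121.0]), (0.27, [395.2, 15.6, 1.6])]
side lid_seat [(0.9, [327.6, 178.9, 46.7]), (0.67, [528.1, 168.5, 45.8])]
side lid_grip [(0.85, [574.1, 63.1, 204.0]), (0.65, [528.7, 173.8, 73.5])]
side kettle_arch [(0.34, [479.9, -303.1, 3.5])]
side kettle_rim [(0.59, [579.0, -1.9, 118.5])]
```

View pics/pre.png

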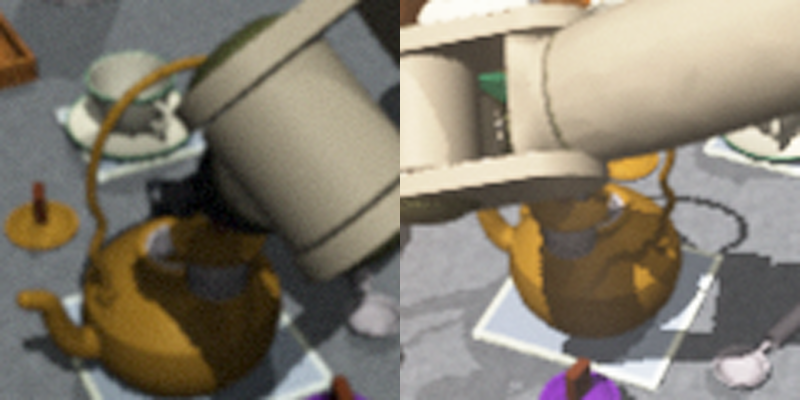

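The lid is held level beside the neck on the kettle's near side: tube at about (215,275) in the left crop, neck mouth at (165,245), clear of the handle. I'll slide it in.

Request:
step_arm(increments=[{"dx": -0.4,"dy": 0.14,"dz": 0.4,"wx": -0.07,"wy": 0,"wz": 0},{"dx": -0.4,"dy": 0.14,"dz": 0.4,"wx": 0,"wy": 0,"wz": 0},{"dx": -0.4,"dy": 0.14,"dz": 0.42,"wx": 0,"wy": 0,"wz": 0}])

```text
time_s: 11.2
eef_pos: [575.2, 20.8, 214.6]
ee_rot: [0.243, 0.721, 0.578, -0.296]
force: [-0.3, 0.3, -0.1]
grip_width: 0.123
grip_force: 88.3
```

Request:
step_arm(increments=[{"dx": -0.36,"dy": 0.14,"dz": 0.42,"wx": 0,"wy": 0,"wz": 0},{"dx": 0,"dy": 0,"dz": 0,"wx": 0,"wy": 0,"wz": 0},{"dx": 0,"dy": 0,"dz": 0,"wx": 0,"wy": 0,"wz": 0}])

```text
time_s: 11.5
eef_pos: [575.7, 7.9, 213.5]
ee_rot: [0.243, 0.721, 0.578, -0.296]
force: [-0.5, 0.8, -1.0]
grip_width: 0.121
grip_force: 88.3
```

```bash
python3 - <<'E'
from m import *
rep(); go([0,0,50]);go([0,0,45])
for n in('scene','side','wrist'):
    c=cap(n)
    for l in('lid_seat','lid_grip','kettle_arch','kettle_rim','kettle'): print(n,l,[x for x in lm(c,n,l) if abs(x[1][1])<30 and x[0]>.3])
E
```

```text
t 11.5 seat-rim [ 0.3  1.5 50.8] yaw 77.6 zax [-0.001  0.001  1.   ] F [-0.5  0.8 -1. ] tq [ 0.47 -0.11 -0.03]
go [0, 0, 50] 77.6 [575.5   6.3 212.7] (array([-0.02,  0.  ,  0.07]), array([ 0.01,  0.01, -0.01]))
go [0, 0, 45] 77.6 [575.5   6.3 207.7] (array([0.12, 0.  , 0.21]), array([ 0.01,  0.01, -0.01]))
scene lid_seat [(0.95, [571.2, 4.8, 174.1])]
scene lid_grip [(0.86, [576.5, 2.3, 203.3])]
scene kettle_arch [(0.57, [571.9, -2.2, 287.6])]
scene kettle_rim [(0.86, [576.8, 2.1, 122.8])]
scene kettle []
side lid_seat [(0.84, [577.1, 5.8, 171.4])]
side lid_grip [(0.81, [577.0, 4.4, 202.4])]
side kettle_arch []
side kettle_rim [(0.57, [580.0, -0.7, 116.7])]
side kettle [(0.76, [571.3, 0.5, 8.3])]
wrist lid_seat [(0.81, [576.1, 1.8, 172.7])]
wrist lid_grip [(0.9, [573.5, 2.3, 204.3])]
wrist kettle_arch []
wrist kettle_rim []
wrist kettle [(0.66, [574.9, 1.7, 9.2])]
```

Request:
step_arm(increments=[{"dx": -0.03,"dy": 0,"dz": 0.06,"wx": 0,"wy": 0,"wz": 0},{"dx": 0.06,"dy": 0,"dz": 0.06,"wx": 0,"wy": 0,"wz": 0},{"dx": 0.06,"dy": 0,"dz": 0.06,"wx": 0,"wy": 0,"wz": 0},{"dx": 0.06,"dy": 0,"dz": 0.06,"wx": 0,"wy": 0,"wz": 0},{"dx": 0,"dy": 0,"dz": 0,"wx": 0,"wy": 0,"wz": 0}])

```text
time_s: 12.9
eef_pos: [575.4, 6.8, 206.1]
ee_rot: [0.242, 0.72, 0.578, -0.296]
force: [0.6, 0.5, -2.9]
grip_width: 0.122
grip_force: 88.6
```

Request:
step_arm(increments=[{"dx": 0.04,"dy": 0,"dz": 0.04,"wx": 0,"wy": 0,"wz": 0},{"dx": 0.04,"dy": 0,"dz": 0.04,"wx": 0,"wy": 0,"wz": 0},{"dx": 0,"dy": 0,"dz": 0,"wx": 0,"wy": 0,"wz": 0}])

```text
time_s: 13.2
eef_pos: [575.5, 6.9, 203.6]
ee_rot: [0.243, 0.72, 0.578, -0.296]
force: [-0.7, 0.6, -1.3]
grip_width: 0.122
grip_force: 88.6
```

```bash
python3 - <<'E'
from m import *
rep(); go([0,0,40])
E
```

```text
t 13.2 seat-rim [ 0.1  0.5 40.9] yaw 77.7 zax [-0.001  0.001  1.   ] F [-0.7  0.6 -1.3] tq [ 0.73 -0.17  0.01]
go [0, 0, 40] 77.6 [575.5   6.3 202.7] (array([0.01, 0.  , 0.04]), array([ 0.02,  0.01, -0.  ]))
```

Request:
step_arm(increments=[{"dx": 0.04,"dy": 0,"dz": 0.04,"wx": 0,"wy": 0,"wz": 0},{"dx": 0.03,"dy": 0,"dz": 0.04,"wx": 0,"wy": 0,"wz": 0},{"dx": 0,"dy": 0,"dz": 0,"wx": 0,"wy": 0,"wz": 0}])

```text
time_s: 13.5
eef_pos: [575.5, 6.7, 201.0]
ee_rot: [0.243, 0.72, 0.578, -0.296]
force: [0.8, 1.9, -0.1]
grip_width: 0.126
grip_force: 88.8
```

Request:
step_arm(increments=[{"dx": 0.03,"dy": 0,"dz": 0.04,"wx": 0,"wy": 0,"wz": 0},{"dx": 0.03,"dy": 0,"dz": 0.04,"wx": 0,"wy": 0,"wz": 0},{"dx": 0,"dy": 0,"dz": 0,"wx": 0,"wy": 0,"wz": 0}])

```text
time_s: 13.8
eef_pos: [575.5, 6.5, 198.6]
ee_rot: [0.243, 0.72, 0.578, -0.296]
force: [1.1, 5.0, 0.9]
grip_width: 0.121
grip_force: 89.3
```

```bash
python3 - <<'E'
from m import *
rep(); go([0,0,30])
E
```

```text
t 13.8 seat-rim [ 0.1  0.1 35.9] yaw 77.7 zax [-0.002  0.001  1.   ] F [1.1 5.  0.9] tq [ 1.05 -0.2  -0.05]
go [0, 0, 30] 77.6 [575.5   6.3 192.7] (array([ 0.16, -0.  ,  0.17]), array([ 0.02,  0.  , -0.  ]))
```

Request:
step_arm(increments=[{"dx": 0.07,"dy": 0,"dz": 0.03,"wx": 0,"wy": 0,"wz": 0},{"dx": 0.04,"dy": 0,"dz": 0.04,"wx": 0,"wy": 0,"wz": 0},{"dx": 0,"dy": 0,"dz": 0,"wx": 0,"wy": 0,"wz": 0}])

```text
time_s: 14.1
eef_pos: [575.6, 6.8, 195.2]
ee_rot: [0.243, 0.72, 0.578, -0.296]
force: [0.6, 2.2, 1.2]
grip_width: 0.121
grip_force: 89.0
```

Request:
step_arm(increments=[{"dx": 0.06,"dy": 0,"dz": 0.06,"wx": 0,"wy": 0,"wz": 0},{"dx": 0.06,"dy": 0,"dz": 0.06,"wx": 0,"wy": 0,"wz": 0},{"dx": 0,"dy": 0,"dz": 0,"wx": 0,"wy": 0,"wz": 0}])

```text
time_s: 14.4
eef_pos: [575.7, 6.8, 191.1]
ee_rot: [0.243, 0.72, 0.578, -0.296]
force: [1.0, 2.2, 2.8]
grip_width: 0.123
grip_force: 89.3
```

```bash
python3 - <<'E'
from m import *
rep(); go([0,0,20])
E
```

```text
t 14.4 seat-rim [ 0.2  0.4 28.4] yaw 77.7 zax [-0.001  0.001  1.   ] F [1.  2.2 2.8] tq [ 0.45 -0.07  0.01]
go [0, 0, 20] 77.6 [575.5   6.3 182.7] (array([ 0.23, -0.01,  0.25]), array([ 0.02,  0.01, -0.  ]))
```

Request:
step_arm(increments=[{"dx": 0.06,"dy": 0,"dz": 0.05,"wx": 0,"wy": 0,"wz": 0},{"dx": 0.06,"dy": 0,"dz": 0.06,"wx": 0,"wy": 0,"wz": 0},{"dx": 0.06,"dy": 0,"dz": 0.06,"wx": 0,"wy": 0,"wz": 0},{"dx": 0,"dy": 0,"dz": 0,"wx": 0,"wy": 0,"wz": 0}])

```text
time_s: 14.8
eef_pos: [575.8, 6.9, 185.0]
ee_rot: [0.243, 0.72, 0.578, -0.296]
force: [0.2, 2.0, 2.6]
grip_width: 0.119
grip_force: 89.1
```

Request:
step_arm(increments=[{"dx": 0.06,"dy": 0,"dz": 0.05,"wx": 0,"wy": 0,"wz": 0},{"dx": 0.06,"dy": 0,"dz": 0.06,"wx": 0,"wy": 0,"wz": 0},{"dx": 0.06,"dy": 0,"dz": 0.06,"wx": 0,"wy": 0,"wz": 0},{"dx": 0,"dy": 0,"dz": 0,"wx": 0,"wy": 0,"wz": 0}])

```text
time_s: 15.2
eef_pos: [575.7, 7.1, 178.2]
ee_rot: [0.243, 0.72, 0.578, -0.296]
force: [1.0, 0.6, 0.5]
grip_width: 0.118
grip_force: 88.7
```

```bash
python3 - <<'E'
from m import *
rep(); go([0,0,12])
E
```

```text
t 15.2 seat-rim [ 0.3  0.7 15.5] yaw 77.7 zax [-0.001  0.001  1.   ] F [1.  0.6 0.5] tq [ 0.27 -0.28  0.13]
go [0, 0, 12] 77.6 [575.5   6.3 174.7] (array([ 0.08, -0.  ,  0.12]), array([0.01, 0.01, 0.  ]))
```

Request:
step_arm(increments=[{"dx": 0.06,"dy": 0,"dz": 0.06,"wx": 0,"wy": 0,"wz": 0},{"dx": 0.06,"dy": 0,"dz": 0.06,"wx": 0,"wy": 0,"wz": 0},{"dx": 0,"dy": 0,"dz": 0,"wx": 0,"wy": 0,"wz": 0}])

```text
time_s: 15.5
eef_pos: [575.8, 7.1, 174.1]
ee_rot: [0.243, 0.72, 0.578, -0.296]
force: [0.1, 0.1, 0.5]
grip_width: 0.125
grip_force: 88.7
```

Request:
step_arm(increments=[{"dx": 0.03,"dy": 0,"dz": 0.03,"wx": 0,"wy": 0,"wz": 0},{"dx": 0.03,"dy": 0,"dz": 0.03,"wx": 0,"wy": 0,"wz": 0},{"dx": 0,"dy": 0,"dz": 0,"wx": 0,"wy": 0,"wz": 0}])

```text
time_s: 15.8
eef_pos: [575.8, 7.2, 172.3]
ee_rot: [0.243, 0.72, 0.578, -0.296]
force: [0.7, 0.5, 2.3]
grip_width: 0.122
grip_force: 89.0
```

```bash
python3 - <<'E'
from m import *
rep(); go([0,0,5])
E
```

```text
t 15.8 seat-rim [0.4 0.8 9.6] yaw 77.7 zax [-0.001  0.001  1.   ] F [0.7 0.5 2.3] tq [ 0.16 -0.11  0.05]
go [0, 0, 5] 77.6 [575.5   6.3 167.7] (array([ 0.11, -0.01,  0.16]), array([ 0.02,  0.01, -0.  ]))
```

Request:
step_arm(increments=[{"dx": 0.03,"dy": 0,"dz": 0.03,"wx": 0,"wy": 0,"wz": 0},{"dx": 0.03,"dy": 0,"dz": 0.03,"wx": 0,"wy": 0,"wz": 0},{"dx": 0,"dy": 0,"dz": 0,"wx": 0,"wy": 0,"wz": 0}])

```text
time_s: 16.1
eef_pos: [575.9, 7.2, 170.1]
ee_rot: [0.243, 0.72, 0.578, -0.296]
force: [1.8, 0.5, 2.2]
grip_width: 0.125
grip_force: 89.0
```

Request:
step_arm(increments=[{"dx": 0.03,"dy": 0,"dz": 0.03,"wx": 0,"wy": 0,"wz": 0},{"dx": 0,"dy": 0,"dz": 0,"wx": 0,"wy": 0,"wz": 0}])

```text
time_s: 16.3
eef_pos: [575.8, 7.2, 169.1]
ee_rot: [0.243, 0.72, 0.578, -0.296]
force: [-0.0, 1.2, 3.2]
grip_width: 0.12
grip_force: 89.0
```

```bash
python3 - <<'E'
from m import *
rep(); go([0,0,5])
E
```

```text
t 16.3 seat-rim [0.4 0.8 6.4] yaw 77.7 zax [-0.001  0.001  1.   ] F [-0.   1.2  3.2] tq [ 0.14 -0.15  0.07]
go [0, 0, 5] 77.6 [575.5   6.3 167.7] (array([ 0.01, -0.01,  0.06]), array([ 0.02,  0.01, -0.  ]))
```

Request:
step_arm(increments=[{"dx": 0.03,"dy": 0,"dz": 0.03,"wx": 0,"wy": 0,"wz": 0},{"dx": 0.03,"dy": 0,"dz": 0.03,"wx": 0,"wy": 0,"wz": 0},{"dx": 0,"dy": 0,"dz": 0,"wx": 0,"wy": 0,"wz": 0}])

```text
time_s: 16.6
eef_pos: [575.9, 7.2, 166.9]
ee_rot: [0.243, 0.72, 0.578, -0.296]
force: [0.9, 0.6, 2.2]
grip_width: 0.126
grip_force: 88.9
```

Request:
step_arm(increments=[{"dx": 0.03,"dy": 0,"dz": 0.03,"wx": 0,"wy": 0,"wz": 0},{"dx": 0.03,"dy": 0,"dz": 0.03,"wx": 0,"wy": 0,"wz": 0},{"dx": 0,"dy": 0,"dz": 0,"wx": 0,"wy": 0,"wz": 0}])

```text
time_s: 16.9
eef_pos: [575.7, 7.4, 164.2]
ee_rot: [0.242, 0.72, 0.579, -0.296]
force: [-0.2, 1.2, -1.1]
grip_width: 0.124
grip_force: 88.6
```

```bash
python3 - <<'E'
from m import *
rep()
E
```

```text
t 16.9 seat-rim [0.2 1.  1.5] yaw 77.7 zax [-0.  0.  1.] F [-0.2  1.2 -1.1] tq [ 0.86 -0.21  0.07]
```

Request:
step_arm(increments=[{"dx": 0.03,"dy": 0,"dz": 0.03,"wx": 0,"wy": 0,"wz": 0},{"dx": 0.02,"dy": 0,"dz": 0.02,"wx": 0,"wy": 0,"wz": 0},{"dx": 0,"dy": 0,"dz": 0,"wx": 0,"wy": 0,"wz": 0}])

```text
time_s: 17.2
eef_pos: [575.9, 7.2, 163.0]
ee_rot: [0.243, 0.72, 0.578, -0.296]
force: [0.3, 1.9, -1.4]
grip_width: 0.126
grip_force: 88.6
```

Request:
step_arm(increments=[{"dx": 0.02,"dy": 0,"dz": 0.02,"wx": 0,"wy": 0,"wz": 0},{"dx": 0,"dy": 0,"dz": 0,"wx": 0,"wy": 0,"wz": 0}])

```text
time_s: 17.4
eef_pos: [576.0, 7.2, 162.8]
ee_rot: [0.243, 0.72, 0.578, -0.296]
force: [0.1, 3.9, 3.3]
grip_width: 0.119
grip_force: 89.1
```

Request:
step_arm(increments=[{"dx": 0.03,"dy": 0,"dz": 0.03,"wx": 0,"wy": 0,"wz": 0},{"dx": 0,"dy": 0,"dz": 0,"wx": 0,"wy": 0,"wz": 0}])

```text
time_s: 17.6
eef_pos: [576.1, 7.2, 162.7]
ee_rot: [0.243, 0.72, 0.578, -0.296]
force: [-0.1, 4.7, 8.3]
grip_width: 0.123
grip_force: 89.9
```

```bash
python3 - <<'E'
from m import *
rep()
E
```

```text
t 17.6 seat-rim [ 0.7  0.8 -0. ] yaw 77.7 zax [-0.002  0.002  1.   ] F [-0.1  4.7  8.3] tq [ 0.08  0.44 -0.19]
```

It has reached a firm stop with the flange on the rim. I'll unload and release.

Request:
step_arm(increments=[{"dx": 0.03,"dy": 0,"dz": 0.03,"wx": 0,"wy": 0,"wz": 0},{"dx": 0,"dy": 0,"dz": 0,"wx": 0,"wy": 0,"wz": 0},{"dx": -0.06,"dy": 0,"dz": -0.06,"wx": 0,"wy": 0,"wz": 0},{"dx": 0,"dy": 0,"dz": 0,"wx": 0,"wy": 0,"wz": 0}])

```text
time_s: 18.0
eef_pos: [576.0, 7.2, 162.8]
ee_rot: [0.243, 0.72, 0.578, -0.296]
force: [0.4, 4.8, 4.1]
grip_width: 0.126
grip_force: 89.4
```

Request:
step_arm(increments=[{"dx": 0,"dy": 0,"dz": 0,"wx": 0,"wy": 0,"wz": 0},{"dx": 0,"dy": 0,"dz": 0,"wx": 0,"wy": 0,"wz": 0},{"dx": 0,"dy": 0,"dz": 0,"wx": 0,"wy": 0,"wz": 0},{"dx": 0,"dy": 0,"dz": 0,"wx": 0,"wy": 0,"wz": 0},{"dx": 0,"dy": 0,"dz": 0,"wx": 0,"wy": 0,"wz": 0}], fingers=40)

```text
time_s: 18.5
eef_pos: [575.9, 7.1, 162.5]
ee_rot: [0.243, 0.72, 0.578, -0.296]
force: [0.7, -0.2, -0.3]
grip_width: 0.469
grip_force: 0.0
```

Request:
step_arm(increments=[{"dx": 0,"dy": 0,"dz": -0.3,"wx": 0,"wy": 0,"wz": 0},{"dx": 0,"dy": 0,"dz": -0.6,"wx": 0,"wy": 0,"wz": 0},{"dx": 0,"dy": 0,"dz": -0.8,"wx": 0,"wy": 0,"wz": 0},{"dx": 0,"dy": 0,"dz": 0,"wx": 0,"wy": 0,"wz": 0}])

```text
time_s: 18.9
eef_pos: [583.0, 38.0, 194.5]
ee_rot: [0.244, 0.721, 0.579, -0.294]
force: [0.5, -1.0, 0.5]
grip_width: 0.466
grip_force: 0.0
```

Request:
step_arm(increments=[{"dx": 0,"dy": 0,"dz": -1,"wx": 0,"wy": 0,"wz": 0},{"dx": 0,"dy": 0,"dz": -1,"wx": 0,"wy": 0,"wz": 0},{"dx": 0,"dy": 0,"dz": -1,"wx": 0,"wy": 0,"wz": 0},{"dx": 0,"dy": 0,"dz": -0.5,"wx": 0,"wy": 0,"wz": 0},{"dx": 0,"dy": 0,"dz": 0,"wx": 0,"wy": 0,"wz": 0}])

```text
time_s: 19.4
eef_pos: [595.2, 97.8, 255.0]
ee_rot: [0.243, 0.72, 0.579, -0.295]
force: [-0.5, 0.1, -0.6]
grip_width: 0.468
grip_force: 0.0
```

```bash
python3 - <<'E'
from m import *
s=ctrl.sense(); print(s['time_s'],s['eef_pos'],s['force'])
o=[]
for n in('scene','side','wrist'):
    c=cap(n)
    cv2.imwrite(f'pics/{n}9.png',c['frame'])
    u,v=px(c,[574.4,0.25,130]); x=max(int(u)-50,0); y=max(int(v)-60,0); o.append(cv2.resize(c['frame'][y:y+120,x:x+100],(260,312),interpolation=cv2.INTER_CUBIC))
    for l in('lid_seat','lid_grip','kettle_rim','kettle','plain_lid'): print(n,l,[q for q in lm(c,n,l) if l=='plain_lid' or abs(q[1][1])<30 and q[0]>.3])
cv2.imwrite('pics/end.png',np.hstack(o))
E
```

```text
19.4 [595.17753871  97.7594418  255.02409399] [-0.54249657  0.1422495  -0.58848526]
scene lid_seat [(0.91, [576.7, 4.7, 121.9])]
scene lid_grip [(0.89, [576.5, 0.7, 154.1])]
scene kettle_rim [(0.8, [574.1, 3.3, 122.0])]
scene kettle [(0.71, [577.5, 4.4, 4.9])]
scene plain_lid [(0.72, [480.0, -306.1, 6.8]), (0.7, [623.1, -207.4, 1.5])]
side lid_seat [(0.89, [575.7, 5.1, 123.2])]
side lid_grip [(0.77, [578.2, 2.4, 151.7])]
side kettle_rim [(0.94, [579.8, 0.2, 118.0])]
side kettle [(0.64, [576.4, 2.4, 5.0])]
side plain_lid [(0.57, [624.7, -205.9, -0.9])]
wrist lid_seat [(0.85, [576.2, 1.4, 123.6])]
wrist lid_grip [(0.65, [575.6, -0.6, 150.7])]
wrist kettle_rim [(0.42, [574.4, 2.4, 5.5])]
wrist kettle [(0.88, [571.6, 3.2, 6.9])]
wrist plain_lid [(0.95, [621.0, -207.7, 2.7]), (0.39, [477.5, -309.0, 12.7])]
```

View pics/end.png

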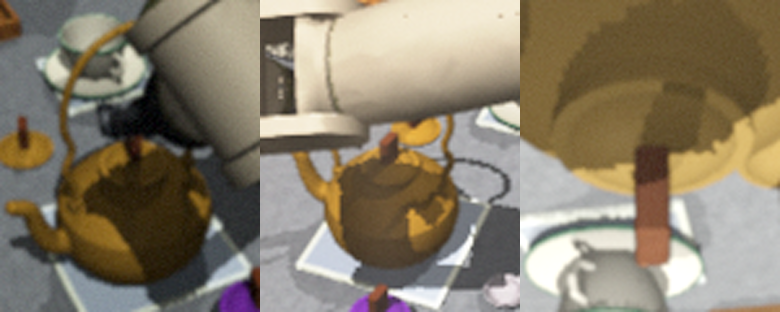

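The pictures show the lid flat on the rim, with its grip upright at about (135,147) in the left crop. No gap shows, the kettle is on its pad, and the measured grip height of about 152 mm equals rim + 32. The gripper is clear, so I'm handing in.

```bash
python3 -c "
from h import *
print(finish_job())"
```

```text
the job is handed in; nothing more can be done
None
```

I handed in the job with the strainer lid seated in the kettle's neck, keys in the notches and flange flat on the rim. The kettle is still on its pad, and I saw no change among the other tea things. The hand-in returned no verdict.

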